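Lay a welded post bracket down over the stop bar

ROBOT

A 7-joint arm with a two-finger parallel gripper is mounted at the origin on the work surface. World frame = base frame: x ahead of the robot, y to its left, z up, the work surface at z = 0. Lengths are in mm, angles in rad, forces in N, time in s.
With the tool pointing down it reaches from about 400 to 875 mm from the base axis. Payload 4.4 kg.
Tool frame: the origin (TCP) lies on the mounting face of the last link; the fingertips stand 173 mm ahead of it and the grasp point (between the pads) lies 155 mm ahead of it; z points along the fingers, y is the line along which they close (so a half turn about z gives the same grasp; the last joint's range is limited). The gripper opens to 85 mm and grips with 20 to 120 N. Pads are 22 mm wide; open, the fingers measure 114 mm over their backs; the gripper's body (76 mm by 85 mm) begins 54 mm behind the grasp point. The pads swing forward as they close: fully open they stand 13 mm farther back than shut.
Start: joints at [-1.245, 0.628, 0.038, 1.517, -0.027, 0.996, -0.02], TCP at [248.187, 600.765, 404.713] pointing down, gripper open.
Joint ranges: [-3.06, 3.06], [-0.37, 2.12], [-1.25, 1.32], [0.18, 2.47], [-1.1, 4.24], [0.23, 1.98], [-2.94, 2.94]. Speed limits (rad/s): [2.57, 2.57, 3.14, 3.14, 3.14, 3.14, 3.14].

INTERFACE

Orientations are given as [roll, pitch, yaw] about the fixed x, y, z axes, in that order (R = Rz(yaw) Ry(pitch) Rx(roll)).
In Python, from cell import * gives the robot as it stands. The module is installed in compiled form; this text tells all that it offers.
- The arm moves only by the tool jog_arm, never from a script. Its argument "steps" is a list of rows, each a list of 7 numbers: the opening, from -1 (shut) to 1 (fully open), so that 0 is half open, then the shift along the tool's x, y, z as a fraction of full scale, then the turn, a rotation vector about the tool's x, y, z as a fraction of full scale. A call has 1 to 10 rows; each row shifts and turns the commanded pose from where the row before left it, along the tool's axes as they then stand; what a row does not reach is not made up. Full scale, the value 1, is 500 mm for a shift and 2 rad for a turn. A row lasts 1/8 s, in which the tool goes at most 62.5 mm and 10.7 degrees, less where a joint would pass 70% of its speed; a pose out of reach is approached as far as the arm can. A call with a number of a shift or a turn outside -1 to 1 is refused whole. A call with a gripper value outside its range is refused whole. The fingers move at their own pace and stop on an object; the grip force is fixed at half the most. Time passes only in rows, so rows that do not move let the fingers close. It gives the time, the measured TCP pose, the force, the opening and the grip force at its end, in the units of the state.
- read_state(): the state, without advancing time (a new reading comes with each control period).
- get_image(name): name is "side" or "top"; returns a dict with "pixels" (384x512x3 uint8, red, green, blue), "depth" (384x512 float32, mm along the optical axis (not along the pixel's ray), 0 where there is no reading), "vertical_fov" (degrees; the focal length in pixels is half the picture's height over the tangent of half this angle, whatever the lens; pixels are square), "cx", "cy" (the principal point, pixels), "R" (3x3) and "t" (3): a world point X has camera coordinates R X + t. Camera axes: x right, y down, z forward; pixel columns grow to the right and rows downward; lengths in mm; the calibration is good to about 2 mm. A picture is of the moment at which its call begins.
- finish_job(): hands the job in; it is judged then, once.
The state is a dict: "clock": time; "qpos": joint angles; "qd": joint speeds; "tau": joint torques, N m; "eef_pos": TCP position; "tool_rot": TCP orientation; "force": force on the tool from outside, world axes, zero at the start; "torque": the same for the moment, N m; "width": finger opening in mm; "gripper_force": force on a finger pad.
Only numpy, scipy, OpenCV 4.12 (cv2) and the standard library are available. Lean on these libraries where they do the work, as an engineer would, in place of code of your own. Each camera call takes 0.05 s, during which the arm holds its last target. There are 200 camera calls.

TASK

Using only the fingertips, push the standing post bracket along the bench until its foot plate sits square and flush against the yellow stop bar, still upright. Then push its post over the bar and ease the bracket gently down on its side, the post ending on the black rubber rest and the foot staying by the bar, and leave it lying there clear of the robot. Never lift or carry the bracket or let it slam down or back, and leave the can, the tube offcut and the hammer where they are.

Things in the scene. Friction and masses are not known exactly. Their poses are not given: they have to be found in the camera images.
- bracket: Loose steel bracket, 0.7 to 1 kg: a foot plate 120 (x) x 90 (y) x 10 mm thick carries an upright 25 x 25 mm tube (the post), 170 mm long; 180 mm tall in all. Origin: centre of the foot's underside, z up along the post. The post's axis is at x = +22.5 mm, y = 0; its rear face at x = +10 mm. The foot's +x edge (the toe) faces the bar and starts 25 to 60 mm short of it, up to 7 degrees askew.
- toe (a point): Middle of the bottom edge of the foot's +x side (bracket frame x = +60, y = 0, z = 0 mm), about which the bracket tips. As it tips, the foot's thickness against the bar makes this edge slide back some 10 mm from the bar.
- post_top (a point): Centre of the post's top end (bracket frame x = +22.5, y = 0, z = +180 mm). Tipping takes about 4 N near here. The foot is the heavy part (mass centre 17 mm above the underside, 57 mm behind the toe): the bracket balances on its toe only at about 73 degrees of tilt. Let go before that it falls back upright with a slam; beyond, it sinks the last few degrees onto the rest by itself.
- stop: The fixed yellow stop bar, 20 (x) x 180 (y) x 14 mm high, lying on the bench. Origin on the bench in the middle of its face towards the bracket; +x points across the bar in the direction in which the bracket must tip, y along the bar, z up. The post bridges over the bar when the bracket lies down.
- rest: The fixed yellow block with a black rubber top on which the post comes to lie: 35 (x) x 100 (y) x 41 mm high, origin at the centre of its underside, 115 mm beyond the stop bar's face along the bar's +x and in line with it. The bracket lies on it at about 80 degrees of tilt.
- spray_can: Bystander: a standing spray can, 56 mm across, 130 mm tall, origin at the centre of its underside, on the far side of the work from the robot.
- offcut: Bystander: a standing blue square tube offcut 40 x 40 x 70 mm, origin at the centre of its underside, on the far side of the work.
- hammer: Bystander: a hammer lying on the bench beyond the rest, across the work, 200 mm long along its x, origin at the middle of its underside.
Not all that is in view belongs to the job. Several things have the shape of the stop; the one meant has the colours described above. Of the things shaped like the bracket, the steel one is meant.

How it is judged (in metres and radians):
On the way:
1. the bracket stands upright with its foot square and flush against the stop bar (x of toe in the frame of stop between -0.006 and 0.006 m and angle between bracket's own z axis and vertical below 0.12 rad and angle between the x axis of bracket and the x axis of stop, either way round below 0.09 rad), for 0.2 s.
At the end, for the whole second after the job is handed in: The bracket lies still on its side, tilted 75 to 87 degrees, its post across the rubber rest (post and foot within 37 mm of the rest's centre line), and its toe on the bench within 30 mm of the stop bar's face (angle between bracket's own z axis and vertical between 1.31 and 1.52 rad and x of toe in the frame of stop between -0.03 and 0.006 m and y of toe in the frame of stop between -0.037 and 0.037 m and y of post_top in the frame of stop between -0.037 and 0.037 m and x of post_top in the frame of stop between 0.12 and 0.22 m and height (world z) of toe below 0.012 m and linear speed of bracket below 0.02 m/s and angular speed of bracket below 0.1 rad/s); the robot touches nothing.
It fails at once if the bracket is lifted or tipped the wrong way: its toe edge rises more than 20 mm off the bench (height (world z) of toe above 0.02 m).
It fails at once if the bracket is not tipped gently: while tilted it turns faster than 2 rad/s (angle between bracket's own z axis and vertical above 0.3 rad and angular speed of bracket above 2 rad/s).
It fails at once if the spray can is moved more than 20 mm or tipped (distance of spray_can from where it was at the start of the episode above 0.02 m or angle between spray_can's own z axis and vertical above 0.3 rad).
It fails at once if the tube offcut is moved more than 20 mm or tipped (distance of offcut from where it was at the start of the episode above 0.02 m or angle between offcut's own z axis and vertical above 0.3 rad).
It fails at once if the hammer is moved more than 20 mm or tipped (distance of hammer from where it was at the start of the episode above 0.02 m or angle between hammer's own z axis and vertical above 0.3 rad).
It also fails if it takes over 72 s, if anything falls off the work surface, if the arm or the gripper's body presses on something with over 40 N, if the wrist force passes 120 N, or if a joint passes its speed limit or range.

## Working session

There is one attempt and no reset: what is moved stays moved. The work goes in short steps, Python scripts to look and compute and a tool call to move; the robot and the scene stay as the last step left them, time stands still between calls to the robot, and variables do not carry over. Pictures are saved under pics/ and viewed, at most 10 in all, crops included, and the job is handed in when it is done.

Besides the shell and the picture viewer there is one more tool, called after ">>>" by a JSON object that holds its "op" and its "data", one argument or row to a line. jog_arm: Moves the arm, as the interface text tells. Shift numbers are shares of 500 mm and turn numbers shares of 2 rad, none past 1 either way. Its arguments: {"type":"object","properties":{"steps":{"type":"array"}},"required":["steps"]}

```bash
mkdir -p pics
cat > h.py <<'E'
from cell import *
import numpy as np, cv2
def shot(n,f):
    im=get_image(n); cv2.imwrite(f'pics/{f}.png',im['pixels'][:,:,::-1]); np.savez(f'pics/{n}_{f}.npz',**im); return im
def world(im,u,v):
    d=im['depth'];h=d.shape[0];f=h/2/np.tan(np.radians(float(im['vertical_fov']))/2)
    u=np.asarray(u);v=np.asarray(v);z=d[v,u]
    c=np.stack([(u-im['cx'])/f*z,(v-im['cy'])/f*z,z],-1)
    return (c-im['t'])@im['R']
E
python3 - <<'E'
from h import *
a=shot('top','t0');b=shot('side','s0')
for i in(a,b): print(i['vertical_fov'],i['cx'],i['cy'],i['R'].round(3).tolist(),i['t'])
print(read_state())
E
```

```text
47.548402086490725 249.73848971191472 190.6732801483074 [[0.027, -1.0, 0.012], [-0.985, -0.029, -0.172], [0.173, -0.007, -0.985]] [-48.28469649 546.27201396 974.54186986]
56.87316625961963 261.70499030722885 192.0332004534179 [[0.954, -0.301, -0.005], [-0.216, -0.674, -0.706], [0.209, 0.674, -0.708]] [-513.49512332  191.79517714  918.90632811]
{'clock': 0.1, 'qpos': array([-1.24480673,  0.62926044,  0.0384455 ,  1.51825688, -0.02700715,
        0.99630396, -0.02000698]), 'qd': array([-0.00060929,  0.00041451, -0.00115672, -0.00136178, -0.00075323,
       -0.0002746 ,  0.00051779]), 'tau': array([ 3.26528323e-03, -5.64543343e+01,  1.23041030e+00, -1.93978822e+01,
        1.12436543e-02,  5.28924633e-03, -2.05802257e-05]), 'eef_pos': array([248.06690595, 600.52081829, 403.87995048]), 'tool_rot': array([-3.13988193e+00,  1.18717954e-05,  2.74979185e+00]), 'force': array([-0.35972316, -0.03126125,  0.30210756]), 'torque': array([ 0.02321757,  0.05213784, -0.0108943 ]), 'gripper_force': 0.0, 'width': 85.26907306065694}
```

View pics/t0.png

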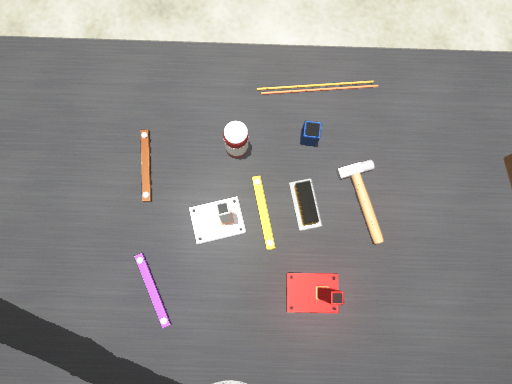

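View pics/s0.png

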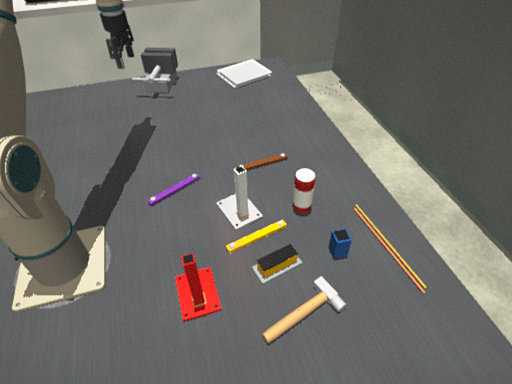

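The top view shows the steel bracket at (217,220), its post top at about (223,209). The yellow bar is at (264,212), the rest at (306,204), the can at (236,138), the offcut at (312,133) and the hammer around (365,200). Tipping goes to image right, roughly world −y. The red, purple and orange things are decoys.

Run:
```python
from h import *
a=dict(np.load('pics/top_t0.npz'));b=dict(np.load('pics/side_s0.npz'))
cv2.imwrite('pics/c0.png',cv2.resize(a['pixels'][160:270,175:335,::-1],None,fx=5,fy=5,interpolation=cv2.INTER_CUBIC))
V,U=np.mgrid[0:384,0:512]
for n,im in(('top',a),('side',b)):
    W=world(im,U,V);p=im['pixels'].astype(int);hs=cv2.cvtColor(im['pixels'],cv2.COLOR_RGB2HSV).astype(int)
    near=(abs(W[...,0]-560)<150)&(abs(W[...,1]+80)<220)
    print(n)
    ye=(hs[...,0]>20)&(hs[...,0]<34)&(hs[...,1]>150)&(hs[...,2]>90)
    gr=(hs[...,1]<60)
    for nm,m in(('bar top',ye&(W[...,2]>9)&(W[...,2]<20)),('foot',gr&(W[...,2]>5)&(W[...,2]<15)&(hs[...,2]>120)),('posttop',(W[...,2]>174)&(W[...,2]<188)&gr),('rest top',(W[...,2]>34)&(W[...,2]<48)),('z>15',W[...,2]>15)):
        k,l,s,c=cv2.connectedComponentsWithStats((m&(im['depth']>0)).astype(np.uint8))
        for i in range(1,k):
            if s[i,4]>12:
                q=W[l==i]; r=cv2.minAreaRect(q[:,:2].astype(np.float32))
                print(nm,s[i].tolist(),q.mean(0).round(1),'rect',np.round(r[0],1),np.round(r[1],1),round(r[2],1),'zmax',q[:,2].max().round(1))
```

```text
top
foot [189, 196, 56, 48, 1512] [478.2  48.3   9. ] rect [482.  45.] [ 90.2 119.7] 15.2 zmax 14.7
posttop [215, 201, 15, 15, 154] [487.6  23.4 179. ] rect [487.9  23.5] [25.1 24.5] 16.0 zmax 182.7
posttop [338, 294, 4, 7, 13] [ 319.4 -214.   180.2] rect [ 318.1 -213.6] [11.5  6.6] 1.9 zmax 182.3
rest top [301, 139, 17, 4, 31] [ 676.5 -171.5   41.2] rect [ 676.6 -172.5] [38.2  2.9] 81.9 zmax 47.9
rest top [226, 148, 21, 7, 30] [641.9   1.4  41.2] rect [643.3   2.4] [14.1 48.1] 4.6 zmax 47.7
rest top [295, 180, 24, 44, 637] [ 526.2 -167.4   40. ] rect [ 527.3 -167.7] [100.6  35.6] 12.7 zmax 46.1
z>15 [223, 121, 25, 36, 739] [655.6   3.1 107.3] rect [662.5   4.1] [53.6 53.4] 40.6 zmax 133.6
z>15 [300, 121, 21, 24, 407] [ 690.6 -172.7   60.2] rect [ 695.4 -174.9] [40.4 40.8] 84.6 zmax 75.0
z>15 [141, 131, 6, 8, 27] [685.6 231.5  17.3] rect [685.5 230.1] [14.7 15.6] 35.8 zmax 23.5
z>15 [506, 154, 6, 19, 58] [ 645.1 -667.3   22.8] rect [ 639.6 -668. ] [44.2  6.7] 5.0 zmax 35.8
z>15 [337, 159, 47, 85, 1102] [ 550.6 -305.5   23. ] rect [ 533.  -314.6] [200.2  87.8] 17.5 zmax 30.4
z>15 [253
[... 4023 characters left out ...]
zmax 25.3
z>15 [233, 165, 15, 52, 571] [485.7  18.8 109.9] rect [504.2 118. ] [226.   32.5] 79.4 zmax 181.9
z>15 [293, 169, 22, 42, 752] [657.3  -8.8  88.6] rect [662.3   3.5] [53.7 55.3] 16.7 zmax 131.1
z>15 [329, 229, 23, 27, 455] [ 689.9 -180.5   53.3] rect [ 694.8 -174.5] [40.2 41.1] 84.4 zmax 71.6
z>15 [230, 243, 5, 6, 18] [430.2 -81.5  16.4] rect [430.3 -82.2] [10.4 16.9] 21.1 zmax 18.9
z>15 [257, 244, 41, 32, 668] [ 524.1 -171.2   35.8] rect [ 526.5 -166.2] [102.4  37. ] 12.8 zmax 43.2
z>15 [181, 253, 24, 52, 613] [ 317.  -215.8  118.7] rect [ 316.9 -206.3] [25.  28.5] 0.6 zmax 181.7
z>15 [262, 277, 84, 66, 1182] [ 547.4 -308.3   22. ] rect [ 531.4 -310.1] [200.7  86.8] 14.9 zmax 27.6
```

View pics/c0.png

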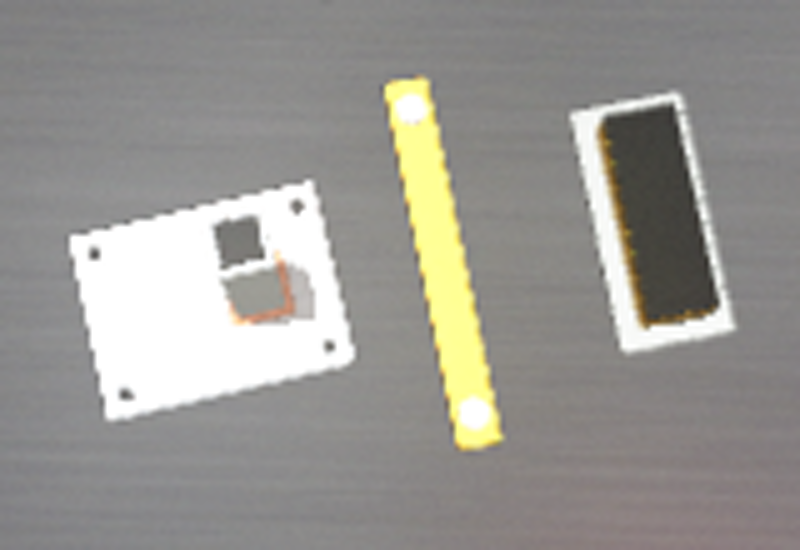

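```bash
cat >> h.py <<'E'
from scipy.spatial.transform import Rotation as Ro
A=np.radians(-77.2); SX=np.array([np.cos(A),np.sin(A),0]); SY=np.array([-np.sin(A),np.cos(A),0]); O=np.array([501.7,-55.4,0])
def S(p): p=np.asarray(p)-O; return np.stack([p@SX,p@SY,p[...,2]],-1)
def go(x,y,z):  # target TCP in stop frame -> total tool-axis shift fraction, rotvec fraction
    s=read_state();R=Ro.from_euler('xyz',s['tool_rot']);Rt=Ro.from_matrix(np.c_[-SX,SY,[0,0,-1]])
    w=O+x*SX+y*SY+[0,0,z]
    print('t',s['clock'],'stop-frame tcp',S(s['eef_pos']).round(1),'F',s['force'].round(1),'w',round(s['width'],1))
    rv=(R.inv()*Rt).as_rotvec()
    print('shift frac (target axes)',(Rt.inv().apply(w-s['eef_pos'])/500).round(4),'turn frac',(rv/2).round(4))
E
python3 -c "
from h import *
go(-200,0,300)"
```

```text
t 0.1 stop-frame tcp [-695.8 -102.   403.9] F [-0.4 -0.   0.3] w 85.3
shift frac (target axes) [-0.9916  0.204   0.2078] turn frac [-8.000e-04  4.000e-04  4.778e-01]
```

>>> {"op": "jog_arm", "data": {
  "steps": [
    [0,0,0,0,0,0,0.0796],
    [0,0,0,0,0,0,0.0796],
    [0,0,0,0,0,0,0.0796],
    [0,0,0,0,0,0,0.0796],
    [0,0,0,0,0,0,0.0796],
    [0,0,0,0,0,0,0.0796],
    [0,0,0,0,0,0,0],
    [0,0,0,0,0,0,0]
  ]
}}

```text
clock: 1.1
eef_pos: [248.1, 600.7, 404.4]
tool_rot: [-3.141, 0.0, 1.797]
force: [-0.2, 0.1, 0.2]
width: 42.7
gripper_force: 0.0
```

```bash
python3 -c "
from h import *
go(-200,0,300)"
```

```text
t 1.1 stop-frame tcp [-696.  -102.   404.4] F [-0.2  0.1  0.2] w 42.7
shift frac (target axes) [-0.9921  0.204   0.2089] turn frac [-0.0002  0.0002  0.0016]
```

>>> {"op": "jog_arm", "data": {
  "steps": [
    [0,-0.0992,0.0204,0.0209,0,0,0.0016],
    [0,-0.0992,0.0204,0.0209,0,0,0],
    [0,-0.0992,0.0204,0.0209,0,0,0],
    [0,-0.0992,0.0204,0.0209,0,0,0],
    [0,-0.0992,0.0204,0.0209,0,0,0],
    [0,-0.0992,0.0204,0.0209,0,0,0],
    [0,-0.0992,0.0204,0.0209,0,0,0],
    [0,-0.0992,0.0204,0.0209,0,0,0],
    [0,-0.0992,0.0204,0.0209,0,0,0],
    [0,-0.0992,0.0204,0.0209,0,0,0]
  ]
}}

```text
clock: 2.35
eef_pos: [457.1, 137.8, 300.1]
tool_rot: [3.141, -0.001, 1.794]
force: [1.1, 0.1, 0.3]
width: 42.9
gripper_force: 0.0
```

>>> {"op": "jog_arm", "data": {
  "steps": [
    [0,0,0,0.05,0,0,0],
    [0,0,0,0.05,0,0,0],
    [0,0,0,0.05,0,0,0],
    [0,0,0,0.03,0,0,0],
    [0,0,0,0,0,0,0],
    [0,0,0,0,0,0,0]
  ]
}}

```text
clock: 3.1
eef_pos: [456.7, 139.3, 210.8]
tool_rot: [3.141, -0.0, 1.792]
force: [0.0, 0.2, 0.0]
width: 42.6
gripper_force: 0.0
```

Run:
```python
from h import *
go(-200,0,180)
b=shot('side','s1')
V,U=np.mgrid[0:384,0:512];W=world(b,U,V);P=S(W)
m=(b['depth']>0)&(P[...,0]>-260)&(P[...,0]<-165)&(abs(P[...,1])<80)&(P[...,2]>20)&(P[...,2]<110)
q=P[m];print(len(q),q.min(0),q.max(0))
for lo in range(20,110,10):
    r=q[(q[:,2]>=lo)&(q[:,2]<lo+10)]
    if len(r): print(lo,r.min(0).round(),r.max(0).round())
cv2.imwrite('pics/s1c.png',cv2.resize(b['pixels'][100:260,160:340,::-1],None,fx=4,fy=3.7))
```

```text
t 3.1 stop-frame tcp [-199.8   -0.7  210.8] F [0.  0.2 0. ] w 42.6
shift frac (target axes) [0.0004 0.0015 0.0616] turn frac [ 0.0005 -0.0001 -0.0012]
306 [-213.82551339  -60.54515744   37.56073446] [-182.60588209   54.58885619  109.99987126]
30 [-211.   20.   38.] [-197.   21.   39.]
40 [-209.  -35.   41.] [-187.   29.   50.]
50 [-208.  -37.   51.] [-188.   30.   60.]
60 [-211.  -37.   60.] [-187.   31.   70.]
70 [-208.  -39.   70.] [-187.   30.   80.]
80 [-211.  -53.   80.] [-186.   40.   90.]
90 [-213.  -56.   90.] [-186.   54.  100.]
100 [-214.  -61.  100.] [-183.   55.  110.]
```

View pics/s1c.png

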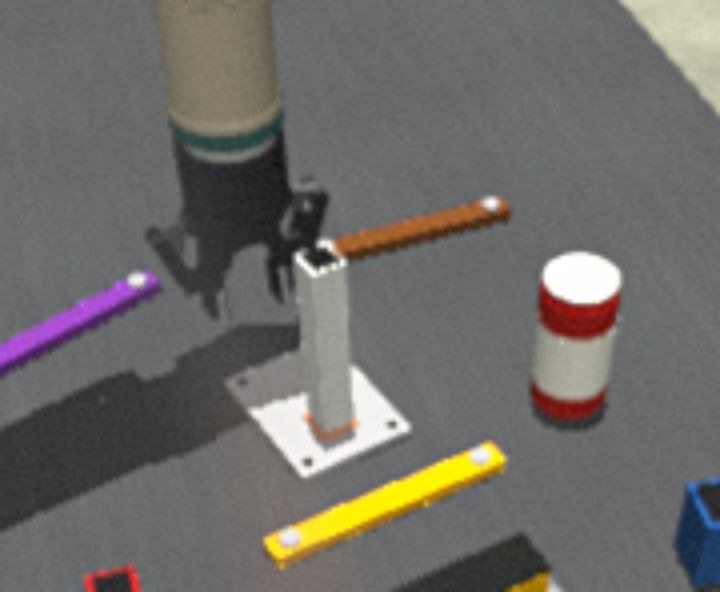

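The side crop shows the half-open fingers behind the foot and clear of it. The tips are at about 38 mm with the TCP at 211 mm, and the finger front is about 12 mm ahead of the tool axis.

>>> {"op": "jog_arm", "data": {
  "steps": [
    [0,0,0,0.03,0,0,0],
    [0,0,0.0015,0.025,0,0,0],
    [0,0,0,0.013,0,0,0],
    [0,0,0,0,0,0,0],
    [0,-0.02,0,0,0,0,0],
    [0,-0.02,0,0,0,0,0],
    [0,-0.01,0,0,0,0,0],
    [0,-0.01,0,0,0,0,0],
    [0,-0.01,0,0,0,0,0],
    [0,-0.01,0,0,0,0,0]
  ]
}}

```text
clock: 4.4
eef_pos: [465.9, 100.8, 176.5]
tool_rot: [-3.141, -0.001, 1.792]
force: [0.2, 5.0, 2.6]
width: 42.6
gripper_force: 2.7
```

```bash
cat >> h.py <<'E'
def brk(n='top'):
    im=get_image(n);V,U=np.mgrid[0:384,0:512];P=S(world(im,U,V));hs=cv2.cvtColor(im['pixels'],cv2.COLOR_RGB2HSV).astype(int)
    near=(im['depth']>0)&(abs(P[...,1])<80)&(P[...,0]>-190)&(P[...,0]<5)
    m=near&(hs[...,1]<60)&(hs[...,2]>120)&(P[...,2]>5)&(P[...,2]<14)
    q=P[m]
    if len(q)>20:
        r=cv2.minAreaRect(q[:,:2].astype(np.float32));print('foot',np.round(r[0],1),np.round(r[1],1),round(r[2],1),'x',np.percentile(q[:,0],[1,99]).round(1),'y',np.percentile(q[:,1],[1,99]).round(1))
    return im,P
E
python3 -c "
from h import *
go(-200,0,176);brk()"
```

```text
t 4.4 stop-frame tcp [-160.3   -0.3  176.5] F [0.2 5.  2.6] w 42.6
shift frac (target axes) [0.0795 0.0006 0.0009] turn frac [-0.0002 -0.0007 -0.001 ]
foot [-78.4   0.3] [ 90.6 138.2] 89.6 x [-143.9  -29.1] y [-44.1  44.7]
```

>>> {"op": "jog_arm", "data": {
  "steps": [
    [0,-0.01,0,0,0,0,0],
    [0,-0.01,0,0,0,0,0],
    [0,-0.01,0,0,0,0,0],
    [0,-0.008,0,0,0,0,0],
    [0,-0.006,0,0,0,0,0],
    [0,-0.004,0,0,0,0,0],
    [0,0,0,0,0,0,0]
  ]
}}

```text
clock: 5.32
eef_pos: [470.8, 77.2, 176.3]
tool_rot: [-3.14, -0.001, 1.792]
force: [-1.5, 4.3, 2.8]
width: 42.4
gripper_force: 2.4
```

```bash
python3 -c "
from h import *
go(-132,0,176);brk();brk('side')"
```

```text
t 5.325 stop-frame tcp [-136.1   -0.8  176.3] F [-1.5  4.3  2.8] w 42.4
shift frac (target axes) [-0.0083  0.0016  0.0007] turn frac [-0.0006 -0.0005 -0.0013]
foot [-62.2  15. ] [120.4 121.4] 89.7 x [-119.3   -4.5] y [-44.7  44.1]
foot [-63.6  17.5] [126.6 126. ] 88.9 x [-123.2   -7. ] y [-45.3  43.7]
```

Toe about 5 mm short; I'll creep until the force rises.

>>> {"op": "jog_arm", "data": {
  "steps": [
    [0,-0.004,0,0,0,0,0],
    [0,-0.004,0,0,0,0,0],
    [0,-0.002,0,0,0,0,0],
    [0,0,0,0,0,0,0]
  ]
}}

```text
clock: 5.92
eef_pos: [471.8, 73.1, 176.3]
tool_rot: [-3.14, -0.002, 1.792]
force: [-1.7, 6.8, 3.7]
width: 42.5
gripper_force: 3.6
```

>>> {"op": "jog_arm", "data": {
  "steps": [
    [0,-0.002,0,0,0,0,0],
    [0,0,0,0,0,0,0]
  ]
}}

```text
clock: 6.18
eef_pos: [471.9, 72.8, 176.3]
tool_rot: [-3.14, -0.003, 1.793]
force: [-2.1, 8.6, 4.2]
width: 42.6
gripper_force: 4.5
```

```bash
python3 -c "
from h import *
go(-132,0,176);brk();brk('side')"
```

```text
t 6.175 stop-frame tcp [-131.6   -0.6  176.3] F [-2.1  8.6  4.2] w 42.6
shift frac (target axes) [0.0007 0.0013 0.0006] turn frac [-0.0009 -0.0017 -0.0004]
foot [-58.8  10.4] [111.4 120.6] 89.6 x [-115.3    0.6] y [-44.7  44. ]
foot [-61.6  17.3] [126.5 117.5] 88.1 x [-119.7   -5.8] y [-45.4  43. ]
```

>>> {"op": "jog_arm", "data": {
  "steps": [
    [0,-0.003,0,0,0,0,0],
    [0,-0.003,0,0,0,0,0],
    [0,0,0,0,0,0,0],
    [0,0,0,0,0,0,0]
  ]
}}

```text
clock: 6.78
eef_pos: [472.0, 72.0, 176.3]
tool_rot: [-3.138, -0.007, 1.796]
force: [-2.8, 14.6, 5.3]
width: 42.5
gripper_force: 7.2
```

```bash
python3 -c "
from h import *
go(-132,0,176);brk();brk('side')
shot('top','t2')"
```

```text
t 6.775 stop-frame tcp [-130.8   -0.8  176.3] F [-2.8 14.6  5.3] w 42.5
shift frac (target axes) [0.0024 0.0016 0.0006] turn frac [-0.0016 -0.0035  0.0008]
foot [-57.2  16.1] [125.9 119.7] 88.2 x [-114.5    0.4] y [-44.7  43.8]
foot [-62.    0.2] [121.7 156.8] 1.0 x [-119.8   -4.9] y [-45.3  43.2]
```

View pics/t2.png

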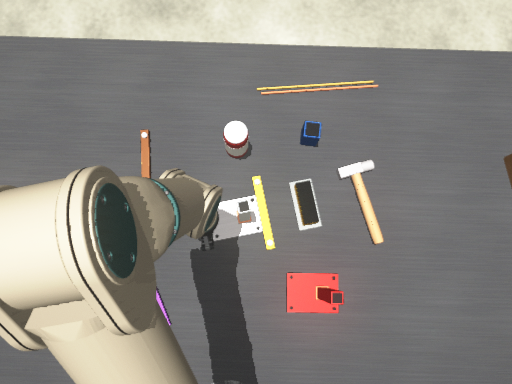

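The foot is flush: its edge meets the bar at column ~260, the foot is square and force is rising with no further motion. Next I retreat, raise, shut the fingers, and go behind the post top.

>>> {"op": "jog_arm", "data": {
  "steps": [
    [0,0.008,0,0,0,0,0],
    [0,0.03,0,0,0,0,0],
    [0,0.03,0,0,0,0,0],
    [-1,0,0,-0.08,0,0,0],
    [-1,0,0,-0.08,0,0,0],
    [-1,0,0,-0.08,0,0,0],
    [-1,-0.05,0.0016,-0.014,0,0,0],
    [-1,-0.05,0,0,0,0,0],
    [-1,-0.04,0,0,0,0,0],
    [-1,0,0,0,0,0,0]
  ]
}}

```text
clock: 8.18
eef_pos: [482.0, 32.2, 303.4]
tool_rot: [3.141, 0.001, 1.788]
force: [-0.5, 0.0, 0.1]
width: 0.0
gripper_force: 0.0
```

Run:
```python
from h import *
go(-62,0,303)
im,P=brk('top')
im,P=brk('side')
m=(im['depth']>0)&(P[...,0]>-140)&(P[...,0]<-66)&(abs(P[...,1])<60)&(P[...,2]>110)&(P[...,2]<230)
q=P[m]
for lo in range(110,230,10):
    r=q[(q[:,2]>=lo)&(q[:,2]<lo+10)]
    if len(r): print(lo,r.min(0).round(),r.max(0).round())
```

```text
t 8.175 stop-frame tcp [-8.980e+01  2.000e-01  3.034e+02] F [-0.5  0.   0.1] w 0.0
shift frac (target axes) [-0.0556 -0.0004  0.0008] turn frac [ 0.0001  0.0006 -0.0029]
foot [-53.5  -1.2] [103.1 119.8] 82.5 x [-116.6    0.6] y [-45.1  43.4]
foot [-60.7  17. ] [125.5 125.7] 89.9 x [-121.3   -5.8] y [-45.1  42.5]
130 [-96. -14. 131.] [-79.   0. 140.]
140 [-99. -15. 140.] [-80.  12. 150.]
150 [-98. -15. 150.] [-79.  13. 160.]
160 [-88. -15. 160.] [-78.  12. 170.]
170 [-99. -32. 171.] [-75.  30. 180.]
180 [-103.  -40.  180.] [-77.  37. 190.]
190 [-101.  -47.  190.] [-73.  46. 200.]
200 [-99. -55. 200.] [-73.  54. 210.]
210 [-99. -60. 210.] [-73.  59. 220.]
220 [-104.  -60.  220.] [-70.  59. 230.]
```

>>> {"op": "jog_arm", "data": {
  "steps": [
    [-1,-0.02,-0.001,-0.02,0,0,-0.0029],
    [-1,-0.02,0,0,0,0,0],
    [-1,-0.01,0,0,0,0,0],
    [-1,0,0,0,0,0,0]
  ]
}}

```text
clock: 8.78
eef_pos: [486.9, 8.2, 313.2]
tool_rot: [-3.141, 0.0, 1.796]
force: [-0.4, 0.2, -0.1]
width: -0.3
gripper_force: 0.0
```

Run:
```python
from h import *
go(-61,-0.5,313)
s=140;t=np.radians(np.r_[0:82:2.5])
x=(s-10)*np.sin(t)-50*np.cos(t)-11;z=50*np.sin(t)+s*np.cos(t)+173
for a,b,c,d,e in zip(np.degrees(t)[1:],x[1:],z[1:],-np.diff(x)/500,-np.diff(z)/500): print(a,b.round(1),c.round(1),d.round(4),e.round(4))
```

```text
t 8.775 stop-frame tcp [-6.530e+01 -3.000e-01  3.132e+02] F [-0.4  0.2 -0.1] w -0.3
shift frac (target axes) [-0.0086 -0.0004  0.0005] turn frac [-0.0001  0.      0.0009]
2.5 -55.3 315.0 -0.0114 -0.0041
5.0 -49.5 316.8 -0.0116 -0.0036
7.499999999999999 -43.6 318.3 -0.0118 -0.003
10.0 -37.7 319.6 -0.0119 -0.0025
12.5 -31.7 320.5 -0.012 -0.0019
14.999999999999998 -25.6 321.2 -0.0121 -0.0013
17.5 -19.6 321.6 -0.0121 -0.0008
20.0 -13.5 321.7 -0.0121 -0.0002
22.5 -7.4 321.5 -0.0122 0.0004
25.0 -1.4 321.0 -0.0121 0.0009
27.5 4.7 320.3 -0.0121 0.0015
29.999999999999996 10.7 319.2 -0.012 0.0021
32.5 16.7 317.9 -0.012 0.0026
35.0 22.6 316.4 -0.0119 0.0032
37.5 28.5 314.5 -0.0117 0.0037
40.0 34.3 312.4 -0.0116 0.0042
42.5 40.0 310.0 -0.0114 0.0048
45.0 45.6 307.4 -0.0112 0.0053
47.5 51.1 304.4 -0.011 0.0058
50.0 56.4 301.3 -0.0108 0.0063
52.50000000000001 61.7 297.9 -0.0105 0.0068
55.0 66.8 294.3 -0.0102 0.0073
57.5 71.8 290.4 -0.0099 0.0077
59.99999999999999 76.6 286.3 -0.0096 0.0082
62.50000000000001 81.2 282.0 -0.0093 0.0086
65.0 85.7 277.5 -0.0089 0.009
67.5 90.0 272.8 -0.0086 0.0094
70.0 94.1 267.9 -0.0082 0.0098
72.5 97.9 262.8 -0.0078 0.0102
75.0 101.6 257.5 -0.0074 0.0105
77.5 105.1 252.1 -0.0069 0.0108
80.0 108.3 246.6 -0.0065 0.0111
```

>>> {"op": "jog_arm", "data": {
  "steps": [
    [-1,-0.008,0,0,0,0,0],
    [-1,-0.0115,0,-0.004,0,0,0],
    [-1,-0.0116,0,-0.0036,0,0,0],
    [-1,-0.0118,0,-0.003,0,0,0],
    [-1,-0.0119,0,-0.0025,0,0,0]
  ]
}}

```text
clock: 9.4
eef_pos: [493.0, -18.3, 319.8]
tool_rot: [-3.141, -0.0, 1.797]
force: [-1.4, 3.3, -1.6]
width: -0.2
gripper_force: 1.4
```

Run:
```python
from h import *
go(-37.7,-0.5,319.6)
im,P=brk('side')
shot('side','s3')
```

```text
t 9.4 stop-frame tcp [-3.810e+01 -3.000e-01  3.198e+02] F [-1.4  3.3 -1.6] w -0.2
shift frac (target axes) [-0.0008 -0.0005  0.0005] turn frac [-0.0004 -0.0002  0.0015]
foot [-27.5  17.2] [125.4  47.7] 87.8 x [-46.6  -4.9] y [-44.8  43.4]
```

View pics/s3.png

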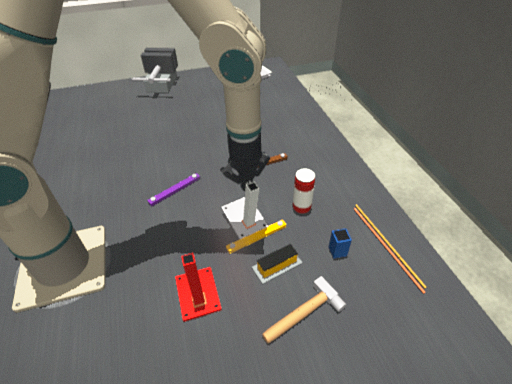

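The bracket is tilted about 10°, with the post top at (252,185) and the toe still at the bar. I'll continue.

>>> {"op": "jog_arm", "data": {
  "steps": [
    [-1,-0.012,0,-0.0019,0,0,0],
    [-1,-0.0121,0,-0.0013,0,0,0],
    [-1,-0.0121,0,-0.0008,0,0,0],
    [-1,-0.0121,0,-0.0002,0,0,0],
    [-1,-0.0122,0,0.0004,0,0,0],
    [-1,-0.0121,0,0.0009,0,0,0],
    [-1,-0.0121,0,0.0015,0,0,0],
    [-1,-0.012,0,0.0021,0,0,0],
    [-1,-0.012,0,0.0026,0,0,0],
    [-1,-0.0119,0,0.0032,0,0,0]
  ]
}}

```text
clock: 10.75
eef_pos: [506.8, -77.2, 316.5]
tool_rot: [-3.142, 0.0, 1.797]
force: [-2.1, 2.3, -0.1]
width: -0.3
gripper_force: 1.1
```

```bash
cat >> h.py <<'E'
def tilt():
    im=get_image('side');V,U=np.mgrid[0:384,0:512];P=S(world(im,U,V));hs=cv2.cvtColor(im['pixels'],cv2.COLOR_RGB2HSV).astype(int)
    m=(im['depth']>0)&(hs[...,1]<60)&(hs[...,2]>120)&(abs(P[...,1])<60)&(P[...,0]>-130)&(P[...,0]<230)&(P[...,2]>22)&(P[...,2]<215)
    k,l,s,c=cv2.connectedComponentsWithStats(m.astype(np.uint8))
    for i in range(1,k):
        if s[i,4]>25:
            q=P[l==i];e,v=np.linalg.eigh(np.cov(q.T));a=v[:,2]*np.sign(v[2,2]);print('blob',s[i,4],q.min(0).round(),q.max(0).round(),'ax',a.round(2),'tilt',np.degrees(np.arccos(a[2])).round(1))
    return im
E
python3 -c "
from h import *
go(22.6,-.5,316.4);tilt()"
```

```text
t 10.75 stop-frame tcp [2.240e+01 1.000e-01 3.165e+02] F [-2.1  2.3 -0.1] w -0.3
shift frac (target axes) [-0.0004 -0.0012  0.0003] turn frac [-0.      0.0001  0.0015]
blob 932 [-105.  -49.   23.] [ 75.  36. 212.] ax [0.77 0.02 0.64] tilt 50.5
blob 53 [208.  44.  22.] [230.  60.  27.] ax [ 0.99 -0.14  0.02] tilt 89.0
```

>>> {"op": "jog_arm", "data": {
  "steps": [
    [-1,-0.0117,0,0.0037,0,0,0],
    [-1,-0.0116,0,0.0042,0,0,0],
    [-1,-0.0114,0,0.0048,0,0,0],
    [-1,-0.0112,0,0.0053,0,0,0],
    [-1,-0.011,0,0.0058,0,0,0],
    [-1,-0.0108,0,0.0063,0,0,0]
  ]
}}

```text
clock: 11.55
eef_pos: [514.4, -110.4, 301.4]
tool_rot: [3.141, 0.001, 1.797]
force: [-1.0, 0.1, 2.2]
width: -0.1
gripper_force: 1.1
```

```bash
python3 -c "
from h import *
go(56.4,-.5,301.3);b=tilt()
cv2.imwrite('pics/s4.png',cv2.resize(b['pixels'][130:310,170:370,::-1],None,fx=3.3,fy=3.3))"
```

```text
t 11.55 stop-frame tcp [5.650e+01 2.000e-01 3.014e+02] F [-1.   0.1  2.2] w -0.1
shift frac (target axes) [ 0.0001 -0.0015  0.0003] turn frac [0.0002 0.0003 0.0013]
blob 893 [-88. -60.  22.] [111.  27. 211.] ax [0.89 0.07 0.45] tilt 63.4
blob 56 [208.  43.  22.] [230.  60.  27.] ax [ 1.   -0.    0.03] tilt 88.3
```

View pics/s4.png

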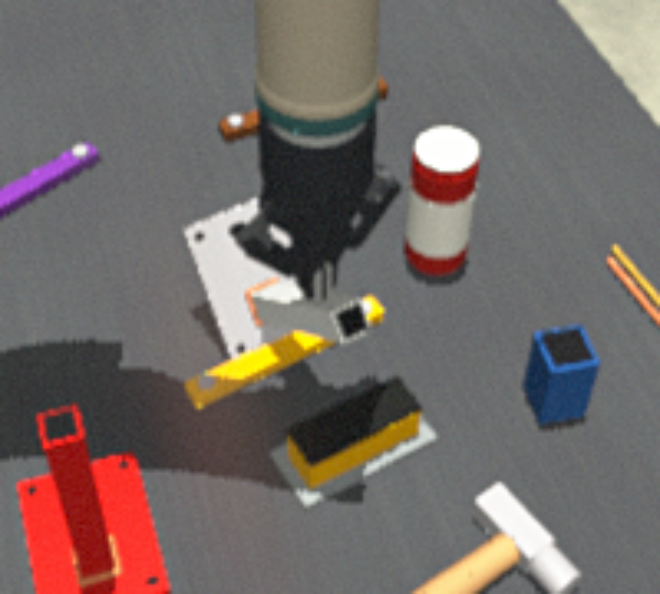

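The tilt is near 50°, but the bracket is yawing: the post top at (350,318) in the crop has drifted to stop +y and the foot to −y. I'll measure this before going on.

```bash
cat >> h.py <<'E'
def pose(th0,n='side'):
    """fit bracket pose (toe x,y, yaw, tilt) to the depth points of both its foot underside-top plane and post"""
    from scipy.optimize import least_squares
    Q=[]
    for n in('side','top'):
        im=get_image(n);V,U=np.mgrid[0:384,0:512];P=S(world(im,U,V));hs=cv2.cvtColor(im['pixels'],cv2.COLOR_RGB2HSV).astype(int)
        m=(im['depth']>0)&(hs[...,1]<60)&(hs[...,2]>100)&(abs(P[...,1])<75)&(P[...,0]>-130)&(P[...,0]<200)&(P[...,2]>(4 if th0<70 else 15))&(P[...,2]<200)
        Q.append(P[m])
    Q=np.vstack(Q)
    def bx(L,c,h): d=np.abs(L-c)-h; return np.linalg.norm(np.maximum(d,0),axis=1)+np.minimum(d.max(1),0)
    def loc(p): 
        R=Ro.from_euler('zy',[p[2],p[3]]); return R.inv().apply(Q-[p[0],p[1],0])+[60,0,0]
    def f(p):
        L=loc(p);return np.minimum(np.abs(bx(L,[0,0,5],[60,45,5])),np.abs(bx(L,[22.5,0,95],[12.5,12.5,85])))
    r=least_squares(f,[-8,-5,0.1,np.radians(th0)],loss='soft_l1',f_scale=1.5,x_scale=[5,5,.1,.1])
    p=r.x;top=Ro.from_euler('zy',[p[2],p[3]]).apply([-37.5,0,180])+[p[0],p[1],0]
    print(len(Q),'toe',p[:2].round(1),'yaw,tilt deg',np.degrees(p[2:]).round(1),'top',top.round(1),'med res',np.median(f(p)).round(2))
E
python3 -c "
from h import *
pose(50)"
```

```text
1155 toe [-10.2  -0.2] yaw,tilt deg [ 0.2 49.8] top [103.   -0.3 144.9] med res 1.08
```

```bash
cat >> h.py <<'E'
def proj(im,X):
    f=384/2/np.tan(np.radians(float(im['vertical_fov']))/2);W=O+np.outer(X[:,0],SX)+np.outer(X[:,1],SY)+np.outer(X[:,2],[0,0,1])
    c=W@im['R'].T+im['t'];return c[:,:2]/c[:,2:]*f+[float(im['cx']),float(im['cy'])]
E
python3 - <<'E'
from h import *
im=get_image('side')
R=Ro.from_euler('y',np.radians(50))
L=np.array([[60,45,10],[60,-45,10],[-60,45,10],[-60,-45,10],[22.5,0,180]])
X=R.apply(L-[60,0,0])+[-10,0,0]
print(X.round(),((proj(im,X)-[170,130])*3.3).round())
# pixel->world for seen points: foot holes/corners in crop
for c in[(190,232),(240,352),(350,332)]:
    u,v=int(170+c[0]/3.3),int(130+c[1]/3.3); print(c,S(world(im,u,v)).round(1))
# fit foot-top plane
V,U=np.mgrid[0:384,0:512];P=S(world(im,U,V));Cu=(U-170)*3.3;Cv=(V-130)*3.3
m=(Cu>205)&(Cu<235)&(Cv>225)&(Cv<300);q=P[m];n=np.linalg.svd(q-q.mean(0))[2][2];n*=np.sign(n[2]);print('foot normal',n.round(3),len(q),'yaw',np.degrees(np.arctan2(n[1],n[0])),'tilt',np.degrees(np.arccos(n[2])),q.mean(0))
E
```

```text
[[ -2.  45.   6.]
 [ -2. -45.   6.]
 [-79.  45.  98.]
 [-79. -45.  98.]
 [104.   0. 144.]] [[325. 320.]
 [232. 363.]
 [279. 189.]
 [182. 228.]
 [350. 321.]]
(190, 232) [-78.6 -40.4  93.1]
(240, 352) [ -8.2 -36.3  11.9]
(350, 332) [107.2  -2.2 140.1]
foot normal [-0.44  -0.897  0.042] 198 yaw -116.10801574504276 tilt 87.617738883349 [-42.35951844 -29.59224141  83.34478715]
```

The reprojected fit lands on what is seen (foot corners and the post top at (350,320)). So the yaw is about 0 and the skewed look was perspective. I'll carry on.

>>> {"op": "jog_arm", "data": {
  "steps": [
    [-1,-0.0105,0,0.0068,0,0,0],
    [-1,-0.0102,0,0.0073,0,0,0],
    [-1,-0.0099,0,0.0077,0,0,0],
    [-1,-0.0096,0,0.0082,0,0,0],
    [-1,-0.0093,0,0.0086,0,0,0],
    [-1,-0.0089,0,0.009,0,0,0],
    [-1,-0.0086,0,0.0094,0,0,0]
  ]
}}

```text
clock: 12.62
eef_pos: [521.7, -142.7, 272.7]
tool_rot: [-3.141, 0.0, 1.797]
force: [0.4, 0.1, 1.0]
width: -0.0
gripper_force: 0.4
```

```bash
python3 -c "
from h import *
go(90,-.5,272.8);pose(67)"
```

```text
t 12.625 stop-frame tcp [8.960e+01 2.000e-01 2.727e+02] F [0.4 0.1 1. ] w -0.0
shift frac (target axes) [-0.0008 -0.0014 -0.0003] turn frac [-0.0002  0.      0.0014]
1226 toe [-11.8  -0.4] yaw,tilt deg [-0.2 67.5] top [140.1  -0.2 103.6] med res 0.89
```

Tilt is 67.5°. The last stretch goes slower.

>>> {"op": "jog_arm", "data": {
  "steps": [
    [-1,-0.0041,0,0.0049,0,0,0],
    [-1,-0.0041,0,0.0049,0,0,0],
    [-1,-0.0039,0,0.0051,0,0,0],
    [-1,-0.0039,0,0.0051,0,0,0],
    [-1,-0.0037,0,0.0052,0,0,0],
    [-1,-0.0037,0,0.0053,0,0,0],
    [-1,-0.0035,0,0.0054,0,0,0],
    [-1,-0.0034,0,0.0054,0,0,0],
    [-1,-0.0033,0,0.0055,0,0,0],
    [-1,0,0,0,0,0,0]
  ]
}}

```text
clock: 13.98
eef_pos: [525.4, -158.9, 249.4]
tool_rot: [-3.141, -0.0, 1.797]
force: [-0.2, -0.5, -0.5]
width: -0.1
gripper_force: 0.0
```

```bash
python3 -c "
from h import *
go(108,-.5,246.6);pose(79)"
```

```text
t 13.975 stop-frame tcp [1.062e+02 2.000e-01 2.494e+02] F [-0.2 -0.5 -0.5] w -0.1
shift frac (target axes) [-0.0036 -0.0014  0.0056] turn frac [-0.0003 -0.0001  0.0014]
1128 toe [-12.2  -0.2] yaw,tilt deg [-0.3 81.8] top [ 1.606e+02 -1.000e-01  6.280e+01] med res 0.85
```

It has come to rest at about 81° with no force on the tool. Now I lift clear and check.

>>> {"op": "jog_arm", "data": {
  "steps": [
    [-1,0,0,-0.02,0,0,0],
    [-1,0,0,-0.06,0,0,0],
    [-1,0,0,-0.1,0,0,0],
    [-1,0,0,-0.1,0,0,0],
    [-1,0,0,-0.1,0,0,0],
    [-1,0,0,0,0,0,0],
    [-1,0,0,0,0,0,0]
  ]
}}

```text
clock: 14.95
eef_pos: [525.2, -158.4, 439.8]
tool_rot: [3.141, -0.001, 1.797]
force: [-0.4, 0.8, -1.2]
width: 0.3
gripper_force: 0.0
```

```bash
python3 -c "
from h import *
pose(79);pose(79);s=read_state();print(s['force'],s['eef_pos']);shot('side','s5')"
```

```text
2055 toe [-12.3   0.6] yaw,tilt deg [ 0.7 82.2] top [1.61e+02 1.00e-01 6.16e+01] med res 0.88
2053 toe [-12.4   0.6] yaw,tilt deg [ 0.6 82.3] top [160.9   0.2  61.4] med res 0.92
[ 0.746556   -0.08423414 -0.217795  ] [ 525.2354176  -158.5528553   438.48491928]
```

View pics/s5.png

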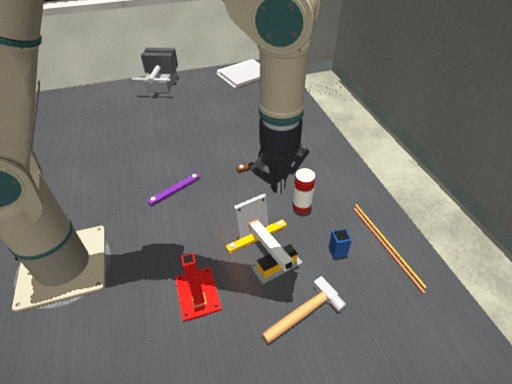

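The bracket lies with its post across the rest, end at (290,265). Its foot is at the bar at (252,215), the robot is clear and the bystanders are in place.

```bash
python3 -c "
from cell import *
print(finish_job())"
```

```text
the job is handed in; nothing more can be done
None
```

The job is handed in after about 15 s of the 72 s: the bracket was pushed flush to the bar and eased onto the rest at about 82° with its toe about 12 mm from the bar. The robot is clear and the can, offcut and hammer look unmoved in the last picture; the hand-in gave no verdict.

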